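Change the specimen tube on the sloping stand

ROBOT

A 6-joint arm with a two-finger parallel gripper is mounted at the origin on the work surface. World frame = base frame: x ahead of the robot, y to its left, z up, the work surface at z = 0. Lengths are in m, angles in rad, forces in N, time in s.
With the tool pointing down it reaches from about 0.35 to 0.925 m from the base axis. Payload 6.4 kg.
Tool frame: the origin (TCP) lies midway between the tips of the shut fingers; the grasp point (between the pads) lies 19 mm behind it; z points along the fingers, y is the direction in which the jaws open and shut (so a half turn about z gives the same grasp; the last joint's range is limited). The gripper opens to 94 mm and grips with 3 to 60 N. Pads are 16 mm wide; open, the fingers measure 119 mm over their backs; the gripper's body (75 mm by 177 mm) begins 78 mm behind the grasp point.
Start: joints at [-1.458, 0.245, 1.558, -0, 1.339, -0.174], TCP at [0.184, -0.623, 0.205] pointing down, gripper open.
Joint ranges: [-3.13, 3.13], [-1.02, 2.26], [0.13, 2.54], [-0.95, 4.09], [0.21, 2.88], [-2.74, 2.74]. Speed limits (rad/s): [2.57, 2.57, 3.14, 3.14, 3.14, 3.14].

INTERFACE

Orientations are given as a rotation vector (axis times angle).
In Python, from plant import manip, viewer, close_job, models gives the robot as it stands. Calls block until the motion is done:
- manip.reach(position, orientation): joint-space move of the TCP to a pose.
- manip.movel(position, ori=None, feed=0.15, force_limit=None): straight line of the TCP; ori=None keeps the orientation; feed is the mean speed in m/s. With force_limit (N) it stops when the force on the tool has changed by that much, and returns True; else False.
- manip.move_joints(angles): joint-space move.
- manip.command_gripper(opening, grip_force=None): finger opening in m; grip_force is the grip in N (None keeps the last); returns when the fingers have stopped.
- manip.dwell(seconds).
- manip.ik(position, orientation): joint angles nearest the present ones, or None.
- viewer.camera(name): name is "scene" or "side" or "wrist"; returns a dict with "image" (384x512x3 uint8, red, green, blue), "mtx" (3x3 intrinsics, pixels), "origin" and "attitude" of the camera in the world. Camera axes: x right, y down, z forward; pixel columns grow to the right and rows downward; lengths in m; the calibration is good to about 2 mm. A picture is of the moment at which its call begins. There is no depth.
A pose or a line that the arm cannot do raises manip.IKError and nothing moves.
- close_job(): hands the job in, once; it reports no verdict.
Trained networks look in a picture, given as the dict that the camera call returned (one of the last four; its "shot" number tells which), for a name from the list of things; names that differ only in an ending like _2 or _b are one class to them, and where a whole thing is asked for, a point or a joint stands for the part that bears it (a point fixed in the world has none). Each returns a list of dicts, best first, with "confidence" (0 to 1); they miss things now and then, are a little off and sometimes report something else, mostly with a low value. They report only what shows in the picture. A call takes as long as a camera call. They do not tell look-alikes from the thing itself.
- models.search_frame(picture, thing): "centre" ([x, y, z] in m, in world coordinates, good to about 4 mm: the middle of the surface that is visible of it).
- models.regions_of(picture, thing): "mask" (384x512 bool, what is visible of it).
Readings, each from a call of its own:
- manip.read_time_s(): time.
- manip.read_joint_positions(): joint angles.
- manip.read_qvel(): joint speeds.
- manip.read_joint_torque(): joint torques, N m.
- manip.read_tool_pos(): TCP position.
- manip.read_tcp_rot(): TCP orientation.
- manip.read_contact_force(): force on the tool from outside, world axes, zero at the start.
- manip.read_torque(): the same for the moment, N m.
- manip.read_opening(): finger opening in m.
Only numpy, scipy, OpenCV 4.12 (cv2) and the standard library are available. Lean on these libraries where they do the work, as an engineer would, in place of code of your own. Each camera call takes 0.05 s, during which the arm holds its last target.

TASK

The specimen tube in the sloping stand has been examined: draw it out and stand it upright in a free hole of the rack, then put the next specimen, the one taller tube in the rack, into the sloping stand in its place. Push both tubes fully home in their holes without dropping them, let go, and leave the two other short tubes and everything else on the bench undisturbed.

Things in the scene. Friction and masses are not known exactly. Their poses are not given: they have to be found in the camera images.
- seen_mid (a point): Round screw-cap sample tube, plain white, 18 mm in diameter with a black cap of 24 mm diameter; the short kind: 95 mm long, of which the top 20 mm is the cap (cap centre 37.5 mm above this point). It starts in the sloping stand, where play lets it lean up to 4 degrees more than the hole. The point is on its axis half-way up (47.5 mm from either end); its z axis points along the tube to the cap. Foot bevelled over 5 mm. Mass about 30 g.
- next_mid (a point): Round screw-cap sample tube, plain white, 18 mm in diameter with a black cap of 24 mm diameter; the tall kind: 125 mm long, of which the top 25 mm is the cap (cap centre 50 mm above this point). It starts in one of the rack's holes. The point is on its axis half-way up (62.5 mm from either end); its z axis points to the cap. Foot bevelled over 5 mm. Mass about 35 g.
- spare1_mid (a point): Short tube just like the examined one (95 mm long, cap 24 mm in diameter), upright in the rack; to be left alone. Point on its axis half-way up, z axis to the cap.
- spare2_mid (a point): A second such short tube in the rack; to be left alone. Point on its axis half-way up, z axis to the cap.
- rack: Grey block rack, 70 x 210 mm and 55 mm high, fixed to the bench, with a row of four round holes 50 mm apart along its long (y) axis, 21 mm in diameter and 50 mm deep (closed floor 5 mm above the bench), mouths bevelled 2 mm. Three hold tubes at the start, one is free. Origin under its centre.
- rack_hole0 (a point): Centre of the mouth of rack hole 0 (holes 0 to 3 in a row, 3 at the rack's +y end), level with the rack's top; z up, y along the row.
- rack_hole1 (a point): Centre of the mouth of rack hole 1 (holes 0 to 3 in a row, 3 at the rack's +y end), level with the rack's top; z up, y along the row.
- rack_hole2 (a point): Centre of the mouth of rack hole 2 (holes 0 to 3 in a row, 3 at the rack's +y end), level with the rack's top; z up, y along the row.
- rack_hole3 (a point): Centre of the mouth of rack hole 3 (holes 0 to 3 in a row, 3 at the rack's +y end), level with the rack's top; z up, y along the row.
- stand: Sloping stand fixed to the bench: dark steel foot plate 130 x 100 mm with two cheeks carrying an aluminium block, 55 x 60 mm across and 55 mm long, that leans 35 degrees from the vertical, open end up and roughly towards the robot. One round hole runs down the block: 21 mm in diameter, 50 mm deep, mouth bevelled 2 mm. Origin under the foot plate's centre; the block leans to -x.
- slope_mouth (a point): Centre of the mouth of the sloping stand's hole, flush with the block's sloping top, 83 mm above the bench; its z axis points out of the hole along the hole's axis, its y axis is level (across the stand). Fully home, a tube's foot is 50 mm down the hole from here.
- dishes: Two stacked round clear and white culture dishes, 90 mm in diameter, 27 mm high together; bystander. Origin under its centre.
- slidebox: Flat slide box, black with grey lid, 87 x 102 mm, 34 mm high; bystander. Origin under its centre.
- beaker: Glass beaker, 70 mm across, 90 mm high; bystander. Origin under its centre.
- seen: The examined short tube again, by the centre of its foot.
- next: The tall tube again, by the centre of its foot.
Mind the look-alikes: they are no part of the job. Leave any red look-alike of the stand alone.

How it is judged:
By the outcome, as a careful person would: the job done as asked, in the order asked, and still so for the second after the job is handed in, with the robot touching nothing.
It also fails if it takes over 64 s, if anything falls off the work surface, if the arm or the gripper's body presses on something with over 40 N, if the wrist force passes 120 N, or if a joint passes its speed limit or range.

## Working session

There is one attempt and no reset: what is moved stays moved. The work goes in short steps, each a Python script; the robot and the scene stay as the last script left them, time stands still between calls to the robot, and variables do not carry over. Pictures are saved under pics/ and viewed, and the job is handed in when it is done.

```bash
ls; mkdir -p pics
python3 - <<'E'
from plant import manip, viewer, models
import cv2,numpy as np
for n in ["scene","side","wrist"]:
    p=viewer.camera(n)
    cv2.imwrite(f"pics/{n}0.png",p["image"][:,:,::-1])
    print(n,p["origin"],p["attitude"],p["mtx"])
    if n!="wrist":
        for t in ["seen_mid","next_mid","spare1_mid","rack","stand","slope_mouth","rack_hole0","rack_hole3","beaker","dishes","slidebox"]:
            print(t,[(np.round(d["centre"],3).tolist(),round(d["confidence"],2)) for d in models.search_frame(p,t)])
print(manip.read_time_s())
E
```

```text
pics
scene [ 0.96555687 -0.5265569   1.04340017] [-2.41467546 -0.62813653  0.21117551] [[441.39560452   0.         251.67802754]
 [  0.         441.39560452 187.61337919]
 [  0.           0.           1.        ]]
seen_mid [([0.576, -0.201, 0.058], 0.73), ([0.575, 0.19, 0.11], 0.65)]
next_mid [([0.58, -0.204, 0.055], 0.7), ([0.582, -0.266, 0.119], 0.54)]
spare1_mid []
rack [([0.577, -0.2, 0.06], 0.6)]
stand [([0.81, 0.158, 0.034], 0.95), ([0.598, 0.557, 0.033], 0.89), ([0.586, -0.27, 0.119], 0.74), ([0.399, 0.17, 0.042], 0.66), ([0.612, 0.19, 0.03], 0.55)]
slope_mouth [([0.396, 0.184, 0.081], 0.92), ([0.8, 0.165, 0.081], 0.7), ([0.592, 0.567, 0.083], 0.61), ([0.607, 0.2, 0.078], 0.6), ([0.58, 0.19, 0.11], 0.45), ([0.58, -0.267, 0.119], 0.38)]
rack_hole0 [([0.573, -0.204, 0.057], 0.66)]
rack_hole3 [([0.573, -0.204, 0.057], 0.66)]
beaker [([0.685, 0.383, 0.064], 0.94)]
dishes [([0.731, -0.056, 0.026], 0.61)]
slidebox [([0.734, -0.211, 0.035], 0.6), ([0.608, 0.201, 0.079], 0.25)]
side [ 0.33064811 -0.64466538  0.64791047] [-2.1699693   0.33300566 -0.20563016] [[349.76045035   0.        
[... 247 characters left out ...]
, 0.189, 0.024], 0.9), ([0.794, 0.16, 0.025], 0.78), ([0.376, 0.163, 0.03], 0.73), ([0.585, 0.553, 0.03], 0.6)]
slope_mouth [([0.798, 0.166, 0.072], 0.89), ([0.586, 0.562, 0.078], 0.87), ([0.38, 0.169, 0.08], 0.86), ([0.593, 0.191, 0.07], 0.75)]
rack_hole0 [([0.551, -0.225, 0.055], 0.83)]
rack_hole3 [([0.551, -0.225, 0.055], 0.83)]
beaker [([0.684, 0.367, 0.062], 0.85)]
dishes [([0.718, -0.061, 0.026], 0.66)]
slidebox [([0.716, -0.222, 0.033], 0.95), ([0.549, -0.226, 0.056], 0.19)]
wrist [ 0.2607121  -0.60106039  0.38445011] [ 2.32628831 -1.73909042 -0.24654489] [[281.48799016   0.         255.21393525]
 [  0.         281.48799016 191.68079778]
 [  0.           0.           1.        ]]
1.25
```

Run:
```python
import cv2
for n in ["scene","side"]:
    i=cv2.imread(f"pics/{n}0.png"); cv2.imwrite(f"pics/{n}0b.png",cv2.resize(i,(800,600),interpolation=cv2.INTER_CUBIC))
```

```text
(no output)
```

View pics/scene0b.png

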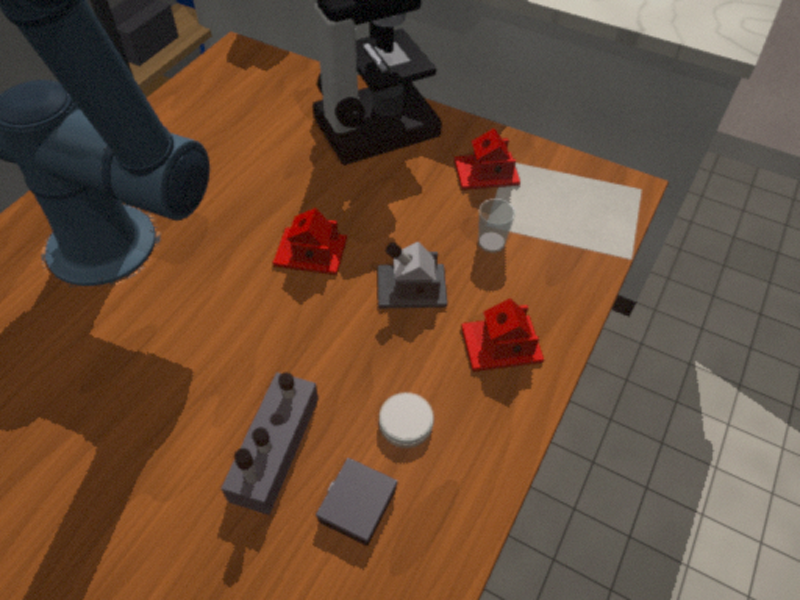

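View pics/side0b.png

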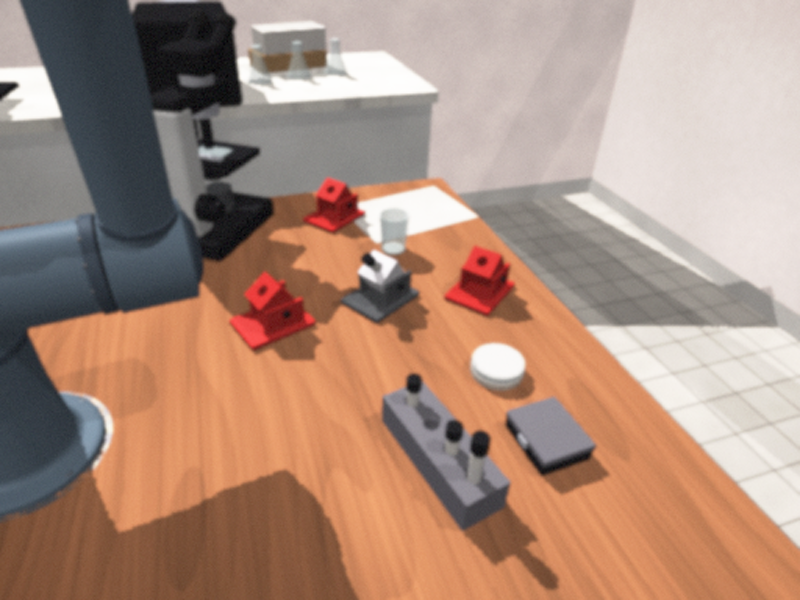

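The grey stand is at about (412,275) in the scene picture, with the seen tube's cap at (393,250). The rack runs from (290,385) to (245,490). The tall tube is at its near end (245,460), and short tubes are at (262,437) and (287,382). The free hole is at about (278,418), so hole 2. There are three red look-alike stands. I'll get close-up wrist views next.

```bash
cat > h.py <<'E'
from plant import manip, viewer, models
import cv2,numpy as np
from scipy.spatial.transform import Rotation as R
def rv(M): return R.from_matrix(M).as_rotvec()
def down(yaw): # tool down; jaw axis y at angle
    # tool z = -Z ; tool y = (cos yaw, sin yaw,0)
    y=np.array([np.cos(yaw),np.sin(yaw),0]);z=np.array([0,0,-1.]);x=np.cross(y,z)
    return np.c_[x,y,z]
def proj(p,X):
    X=np.atleast_2d(X);A=R.from_rotvec(p["attitude"]).as_matrix()
    c=(X-np.array(p["origin"]))@A; c=c@np.array(p["mtx"]).T
    return c[:,:2]/c[:,2:]
def ray(p,uv):
    A=R.from_rotvec(p["attitude"]).as_matrix();K=np.array(p["mtx"])
    d=A@np.linalg.solve(K,[uv[0],uv[1],1.]);return d/np.linalg.norm(d)
def atz(p,uv,z):
    d=ray(p,uv);o=np.array(p["origin"]);return o+d*(z-o[2])/d[2]
def snap(n,f):
    import pickle
    p=viewer.camera(n);pickle.dump(p,open(f"pics/{f}.pkl","wb"))
    cv2.imwrite(f"pics/{f}.png",cv2.resize(p["image"][:,:,::-1],(800,600),interpolation=cv2.INTER_CUBIC));return p
E
python3 - <<'E'
from h import *
t=np.array(manip.read_tool_pos());Rt=R.from_rotvec(manip.read_tcp_rot()).as_matrix()
print(t,Rt.round(3))
c=np.array([0.2607121,-0.60106039,0.38445011]);Ac=R.from_rotvec([2.32628831,-1.73909042,-0.24654489]).as_matrix()
print("cam in tool",(Rt.T@(c-t)).round(4),(Rt.T@Ac).round(3))
for yaw in (0,np.pi,np.pi/2,-np.pi/2):
  for P in ([.5,-.2,.3],[.5,.2,.3],[.57,-.2,.15]):
    q=manip.ik(P,rv(down(yaw)));print(yaw,P,None if q is None else np.round(q,2))
E
```

```text
[ 0.1838811  -0.62345405  0.20545998] [[ 0.959  0.283  0.   ]
 [ 0.283 -0.959 -0.   ]
 [ 0.     0.    -1.   ]]
cam in tool [ 0.08    0.0003 -0.179 ] [[ 0.    -0.96  -0.279]
 [ 1.    -0.     0.001]
 [-0.001 -0.279  0.96 ]]
0 [0.5, -0.2, 0.3] [-0.59 -0.08  1.73 -0.    1.49 -0.59]
0 [0.5, 0.2, 0.3] [ 0.17 -0.08  1.73 -0.    1.49  0.17]
0 [0.57, -0.2, 0.15] [-0.52  0.19  1.72 -0.    1.22 -0.52]
3.141592653589793 [0.5, -0.2, 0.3] [-0.59 -0.08  1.73  0.    1.49  2.55]
3.141592653589793 [0.5, 0.2, 0.3] None
3.141592653589793 [0.57, -0.2, 0.15] [-0.52  0.19  1.72  0.    1.22  2.62]
1.5707963267948966 [0.5, -0.2, 0.3] [-0.59 -0.08  1.73  0.    1.49 -2.16]
1.5707963267948966 [0.5, 0.2, 0.3] [ 0.17 -0.08  1.73 -0.    1.49 -1.4 ]
1.5707963267948966 [0.57, -0.2, 0.15] [-0.52  0.19  1.72  0.    1.22 -2.1 ]
-1.5707963267948966 [0.5, -0.2, 0.3] [-0.59 -0.08  1.73 -0.    1.49  0.98]
-1.5707963267948966 [0.5, 0.2, 0.3] [ 0.17 -0.08  1.73 -0.    1.49  1.74]
-1.5707963267948966 [0.57, -0.2, 0.15] [-0.52  0.19  1.72 -0.    1.22  1.05]
```

View pics/wrist0.png

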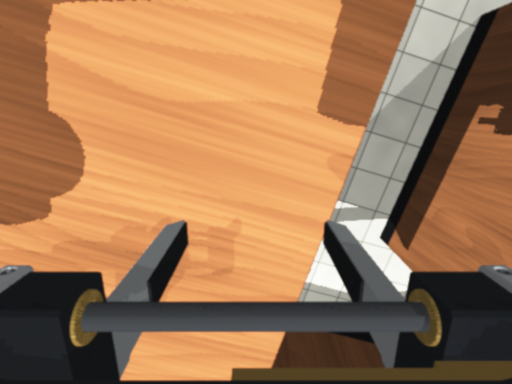

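Run:
```python
from h import *
t0=manip.read_time_s()
manip.reach([.485,-.2,.25],rv(down(-np.pi/2)))
p=snap("wrist","w1"); print(manip.read_time_s()-t0)
for t in ["next_mid","spare1_mid","seen_mid","rack","rack_hole0"]:
    print(t,[(np.round(d["centre"],3).tolist(),round(d["confidence"],2)) for d in models.search_frame(p,t)])
manip.reach([.48,.19,.25],rv(down(-np.pi/2)))
p=snap("wrist","w2"); print(manip.read_time_s()-t0)
for t in ["seen_mid","stand","slope_mouth"]:
    print(t,[(np.round(d["centre"],3).tolist(),round(d["confidence"],2)) for d in models.search_frame(p,t)])
print(manip.read_time_s())
```

```text
1.9417
next_mid [([0.577, -0.262, 0.128], 0.65)]
spare1_mid [([0.566, -0.217, 0.103], 0.88), ([0.556, -0.191, 0.059], 0.34)]
seen_mid []
rack [([0.564, -0.188, 0.057], 0.86), ([0.577, -0.262, 0.129], 0.65)]
rack_hole0 [([0.555, -0.187, 0.059], 0.6)]
3.6917
seen_mid [([0.575, 0.193, 0.114], 0.77)]
stand [([0.57, 0.529, 0.009], 0.73), ([0.601, 0.212, 0.061], 0.66)]
slope_mouth [([0.394, 0.189, 0.08], 0.95), ([0.604, 0.213, 0.083], 0.57)]
5.0917
```

View pics/w1.png

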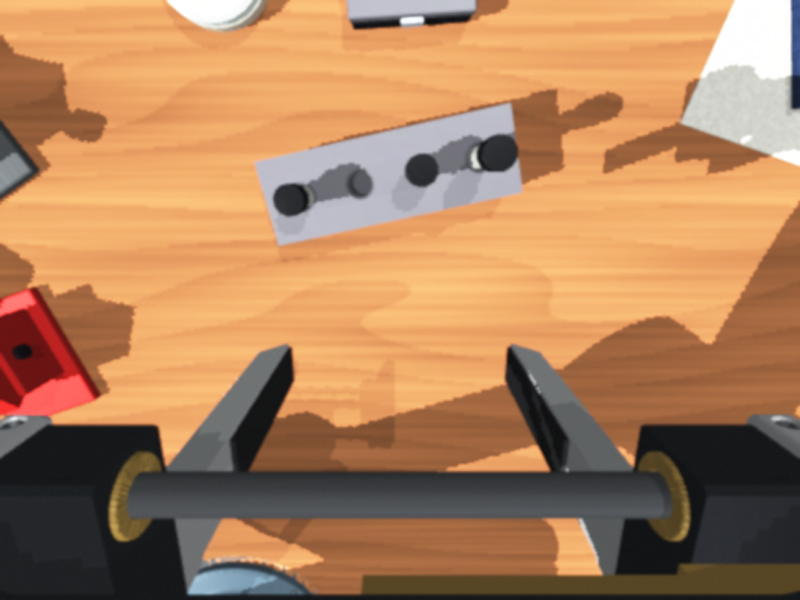

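View pics/w2.png

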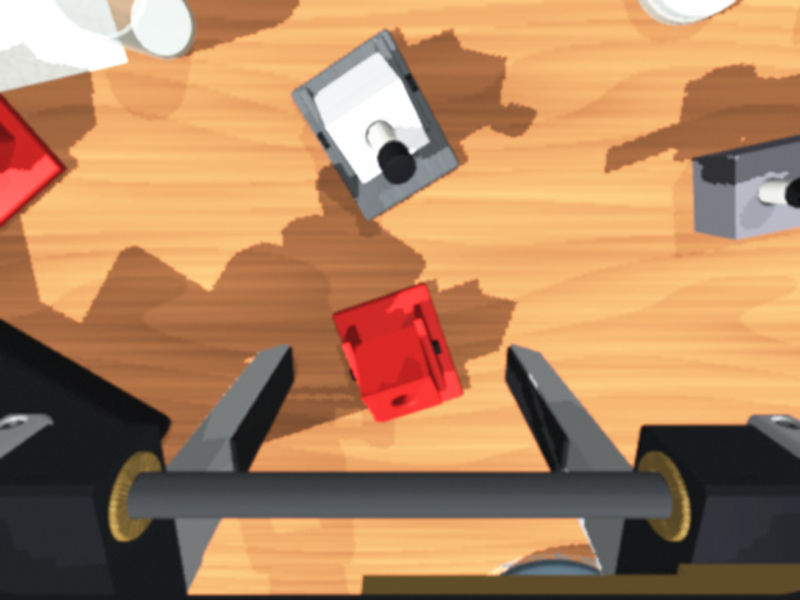

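```bash
cat > fit.py <<'E'
from h import *
import pickle
p1=pickle.load(open("pics/w1.pkl","rb"));p2=pickle.load(open("pics/w2.pkl","rb"))
s=.64
rc=[atz(p1,np.array(c)*s,.055) for c in [(256,162),(511,103),(522,190),(279,244)]]
rc=np.array(rc);print("rack",rc.round(4)[:,:2],rc.mean(0).round(4),np.linalg.norm(np.diff(rc,axis=0),axis=1))
d=(rc[0]+rc[3]-rc[1]-rc[2]);print("rack yaw of +y",np.degrees(np.arctan2(-d[0],d[1])))
for z in (.006,):
  sc=np.array([atz(p2,np.array(c)*s,z) for c in [(388,30),(459,162),(370,219),(292,95)]])
  print("stand",sc.mean(0).round(4),np.linalg.norm(np.diff(sc,axis=0),axis=1))
  d=(sc[0]+sc[3]-sc[1]-sc[2]);print("stand yaw x",np.degrees(np.arctan2(d[1],d[0])))
  d=(sc[0]-sc[3]+sc[1]-sc[2]);print("stand yaw -y",np.degrees(np.arctan2(d[1],d[0])))
for n,p,c in(("w1",p1,(240,160,540,20)),):pass
i=cv2.imread("pics/w1.png");cv2.imwrite("pics/w1z.png",cv2.resize(cv2.imread("pics/w1.png")[80:270,230:550],(800,475),interpolation=cv2.INTER_CUBIC))
cv2.imwrite("pics/w2z.png",cv2.resize(cv2.imread("pics/w2.png")[10:240,270:500],(600,600),interpolation=cv2.INTER_CUBIC))
E
python3 fit.py
```

```text
rack [[ 0.5727 -0.0859]
 [ 0.6168 -0.2897]
 [ 0.5505 -0.3034]
 [ 0.5059 -0.0994]] [ 0.5615 -0.1946  0.055 ] [0.20852434 0.06764192 0.20886725]
rack yaw of +y 12.258256788051506
stand [0.5972 0.2069 0.006 ] [0.1250368  0.09752095 0.12714133]
stand yaw x 31.32497520837179
stand yaw -y -58.625588623082685
```

```bash
sleep 1
cat >> fit.py <<'E'
def rackpts(cx,cy,yaw):
    c,s_=np.cos(yaw),np.sin(yaw);M=np.array([[c,-s_],[s_,c]])
    cor=np.array([[-35,-105],[35,-105],[35,105],[-35,105]])/1e3@M.T+[cx,cy]
    h=np.array([[0,-75],[0,-25],[0,25],[0,75]])/1e3@M.T+[cx,cy]
    return cor,h
if __name__=="__main__":
    im=cv2.resize(cv2.imread("pics/w1.png")[80:270,230:550],(800,475),interpolation=cv2.INTER_CUBIC)
    f=lambda p,X:((proj(p,X)/s-[230,80])*2.5)
    cor,h=rackpts(.5615,-.1946,np.radians(12.26))
    cv2.polylines(im,[np.round(f(p1,np.c_[cor,np.full(4,.055)])).astype(int)],True,(0,255,0),1)
    a=np.linspace(0,6.28,40)
    for (x,y),(r,z) in zip(h,[(.012,.13),(.012,.1),(.0105,.055),(.012,.1)]):
        cv2.polylines(im,[np.round(f(p1,np.c_[x+r*np.cos(a),y+r*np.sin(a),0*a+z])).astype(int)],True,(0,0,255),1)
    cv2.imwrite("pics/w1z2.png",im)
E
python3 fit.py >/dev/null
```

```text
(no output)
```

View pics/w1z2.png

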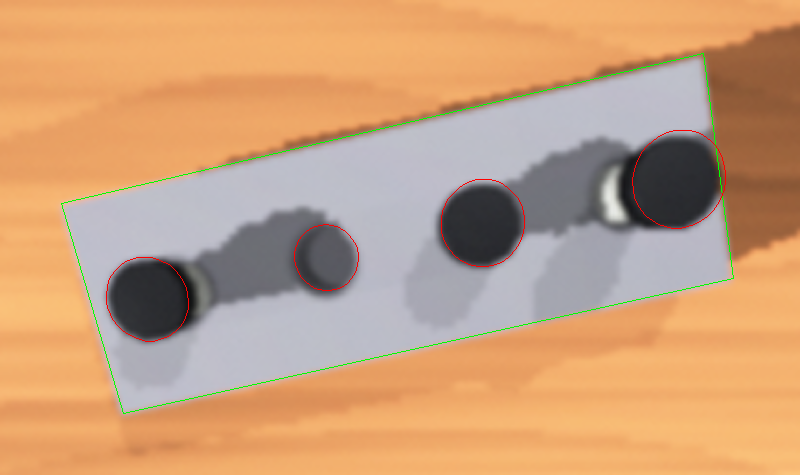

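View pics/w2z.png

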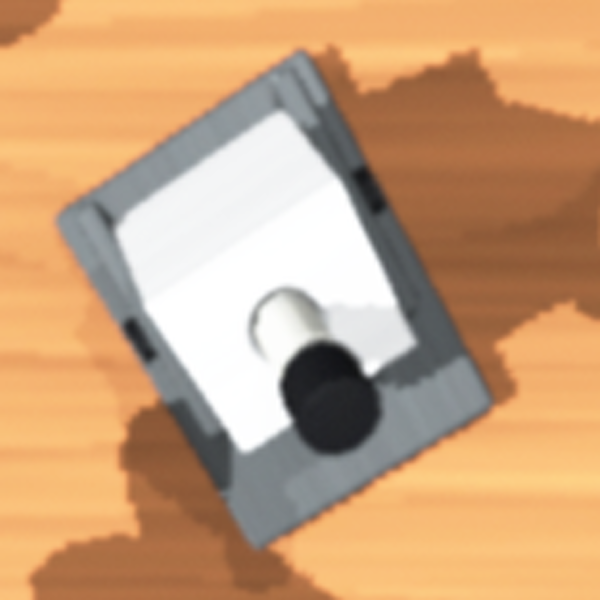

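```bash
cat > fit2.py <<'E'
from h import *
import pickle
from scipy.optimize import least_squares
p2=pickle.load(open("pics/w2.pkl","rb"))
Z=lambda q:(np.array(q)/2.6087+[270,10])*.64
iZ=lambda q:(q/.64-[270,10])*2.6087
face=Z([(145,300),(340,180),(415,345),(240,453)])
foot=Z([(300,50),(492,400),(258,548),(60,215)])
def frame(yaw):
    x=np.array([np.cos(yaw),np.sin(yaw),0]);y=np.array([-np.sin(yaw),np.cos(yaw),0]);Zw=np.array([0,0,1.])
    t=np.radians(35);ax=-np.sin(t)*x+np.cos(t)*Zw; xs=np.cos(t)*x+np.sin(t)*Zw
    return xs,y,ax,x
def facep(m,yaw,w=.055,l=.060):
    xs,y,ax,_=frame(yaw)
    # order: upper-left(+y,+x), upper-right(-y,+x), lower right, lower-left
    return np.array([m+xs*w/2*a+y*l/2*b for a,b in((1,1),(1,-1),(-1,-1),(-1,1))])
def footp(o,yaw,z):
    _,y,_,x=frame(yaw);o=np.array([o[0],o[1],z])
    return np.array([o+x*.065*a+y*.05*b for a,b in((1,-1),(-1,-1),(-1,1),(1,1))])
if __name__=="__main__":
    for w,l in((.055,.06),(.06,.055)):
        r=least_squares(lambda v:(proj(p2,facep(v[:3],v[3],w,l))-face).ravel(),[.6,.2,.083,.5])
        print(w,l,"face",r.x[:3].round(4),np.degrees(r.x[3]),r.cost)
        r=least_squares(lambda v:(proj(p2,facep(np.r_[v[:2],.083],v[2],w,l))-face).ravel(),[.6,.2,.5])
        print("  z fixed",r.x[:2].round(4),np.degrees(r.x[2]),r.cost)
    print("ring center",atz(p2,Z((287,325)),.083))
    r2=least_squares(lambda v:(proj(p2,footp(v[:2],v[2],v[3]))-foot).ravel(),[.6,.2,.5,.006])
    print("foot",r2.x[:2].round(4),np.degrees(r2.x[2]),r2.x[3],r2.cost)
E
python3 fit2.py
```

```text
0.055 0.06 face [0.5867 0.202  0.086 ] 29.588732255690715 0.3741431157162813
  z fixed [0.5869 0.2022] 29.594883022707997 0.5569643873161992
0.06 0.055 face [0.5862 0.2017 0.0878] 29.813381750202286 18.125191357348278
  z fixed [0.5866 0.2019] 29.817051793645835 18.59205210329857
ring center [0.58696054 0.20204634 0.083     ]
foot [0.5982 0.2081] 30.998948187352298 -0.003219478881152661 1.4548142497684835
```

```bash
cat > plan.py <<'E'
from h import *
from fit2 import frame
MOUTH=np.array([.587,.202,.083]);SY=np.radians(29.8)
xs,ys,ax,_=frame(SY)
RY=np.radians(12.26);RC=np.array([.5615,-.1946])
ry=np.array([-np.sin(RY),np.cos(RY)])
hole=lambda i:np.r_[RC+ry*(-.075+.05*i),.055]
RS=np.c_[np.cross(xs,-ax),xs,-ax]
RR=down(RY)
def at_slope(d,tilt=0):  # TCP so that grasp point is d along axis from mouth
    return MOUTH+ax*(d-.019)
E
python3 - <<'E'
from plan import *
for f in (1,-1):
    F=np.diag([f,f,1.])
    print(f)
    for P,M in((at_slope(.035),RS),(at_slope(.15),RS),(at_slope(.2),RS),(hole(2)+[0,0,.016],RR),(hole(2)+[0,0,.18],RR),(hole(0)+[0,0,.0435],RR),(hole(0)+[0,0,.2],RR)):
        q=manip.ik(P,rv(M@F));print(np.round(P,3),None if q is None else np.round(q,2))
E
```

```text
1
[0.579 0.197 0.096] [ 0.01  0.    2.15  0.6   0.52 -0.96]
[0.522 0.165 0.19 ] [-0.07 -0.34  2.25  0.48  0.77 -0.86]
[0.497 0.15  0.231] [-0.12 -0.48  2.27  0.45  0.9  -0.84]
[ 0.556 -0.17   0.071] [-0.49  0.25  1.82 -0.    1.07 -0.71]
[ 0.556 -0.17   0.235] [-0.49  0.06  1.71 -0.    1.37 -0.71]
[ 0.577 -0.268  0.098] [-0.61  0.33  1.67 -0.    1.15 -0.83]
[ 0.577 -0.268  0.255] [-0.61  0.18  1.54 -0.    1.42 -0.83]
-1
[0.579 0.197 0.096] [0.01 0.   2.15 0.6  0.52 2.18]
[0.522 0.165 0.19 ] [-0.07 -0.34  2.25  0.48  0.77  2.28]
[0.497 0.15  0.231] [-0.12 -0.48  2.27  0.45  0.9   2.3 ]
[ 0.556 -0.17   0.071] [-0.49  0.25  1.82 -0.    1.07  2.44]
[ 0.556 -0.17   0.235] [-0.49  0.06  1.71 -0.    1.37  2.44]
[ 0.577 -0.268  0.098] [-0.61  0.33  1.67 -0.    1.15  2.32]
[ 0.577 -0.268  0.255] [-0.61  0.18  1.54 -0.    1.42  2.32]
```

Run:
```python
from plan import *
t0=manip.read_time_s()
manip.reach(at_slope(.15),rv(RS))
manip.command_gripper(.05,25)
manip.movel(at_slope(.085),feed=.15)
p=snap("wrist","w3");print(manip.read_time_s(),manip.read_opening(),manip.read_contact_force())
a=np.linspace(0,6.28,60);im=cv2.imread("pics/w3.png")
C=MOUTH+.0105*(np.cos(a)[:,None]*xs+np.sin(a)[:,None]*ys)
cv2.polylines(im,[np.round(proj(p,C)/.64).astype(int)],True,(0,0,255),1)
for L in (35,39):
    t=np.radians(L);x=np.array([np.cos(SY),np.sin(SY),0]);d=-np.sin(t)*x+np.array([0,0,np.cos(t)])
    e=np.cross(ys,d);b=MOUTH-.0015*xs*(L>35)
    for h_ in (.025,.045):
        cv2.polylines(im,[np.round(proj(p,b+d*h_+.012*(np.cos(a)[:,None]*e+np.sin(a)[:,None]*ys))/.64).astype(int)],True,(0,255,0) if L==35 else (255,0,0),1)
cv2.imwrite("pics/w3o.png",im)
```

```text
8.7583 0.05031469234963989 [0.1609924  0.25685713 0.47076717]
```

View pics/w3o.png

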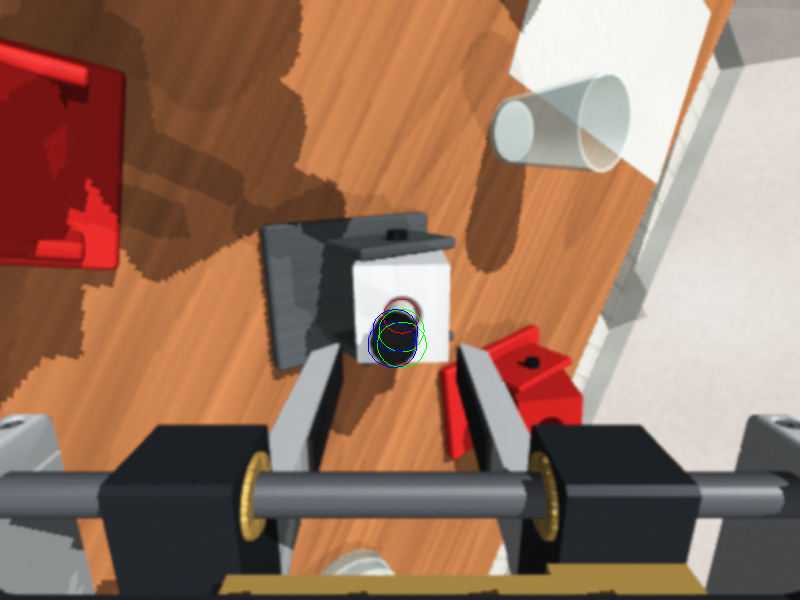

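The overlay matches well. The mouth ring is at (401,315), and the cap fits the 39° lean prediction. Next I'll grasp and draw out.

Run:
```python
from plan import *
print(manip.movel(at_slope(.035),feed=.08,force_limit=10))
manip.command_gripper(.0,20)
print("open",manip.read_opening(),manip.read_contact_force())
manip.movel(at_slope(.105),feed=.08)
manip.movel(at_slope(.15),feed=.15)
p=snap("wrist","w4");snap("side","s4");print(manip.read_time_s(),manip.read_opening(),manip.read_contact_force(),manip.read_tool_pos())
```

```text
False
open 0.023912493496366947 [-1.1992401  -1.21482943  2.24350946]
11.6417 0.023331369993465648 [ 0.12298568 -0.29051212 -1.33713285] [0.52147559 0.16479888 0.18904318]
```

View pics/w4.png

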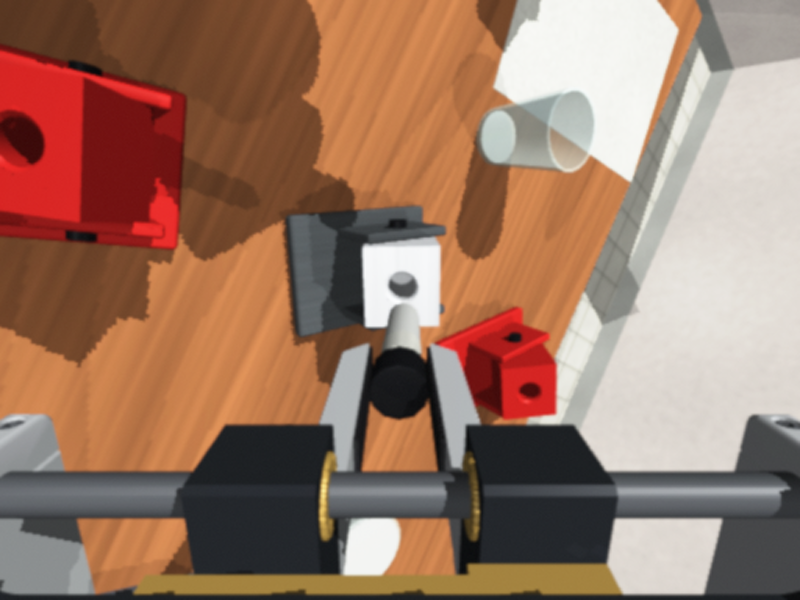

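View pics/s4.png

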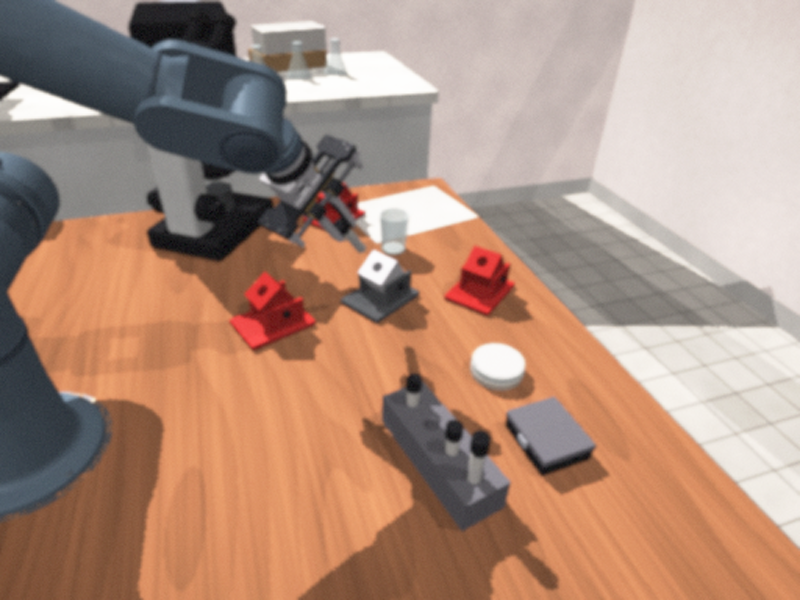

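```bash
cat > ov.py <<'E'
from h import *
import pickle
def tube(p,T,M,fname,out,capc=.0,L=.095,cap=.020,crop=(300,230,200,200),dx=0,dy=0):
    # cap centre at grasp point (+capc mm along tool z)
    im=cv2.imread(fname);a=np.linspace(0,6.28,60)
    g=T-M[:,2]*.019
    for zz,r in((-cap/2,.012),(cap/2,.012),(cap/2,.009),(L-cap/2-.005,.009),(L-cap/2,.004)):
        C=g+M[:,2]*(zz+capc)+r*(np.cos(a)[:,None]*M[:,0]+np.sin(a)[:,None]*M[:,1])
        cv2.polylines(im,[np.round(proj(p,C)/.64*4).astype(int)],True,(0,255,0),1,shift=2)
    x,y,w,h=crop
    cv2.imwrite(out,cv2.resize(im[y:y+h,x:x+w],(600,600),interpolation=cv2.INTER_CUBIC))
E
python3 - <<'E'
from plan import *
from ov import *
tube(pickle.load(open("pics/w4.pkl","rb")),np.array(manip.read_tool_pos()),R.from_rotvec(manip.read_tcp_rot()).as_matrix(),"pics/w4.png","pics/w4o.png")
E
```

```text
(no output)
```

View pics/w4o.png

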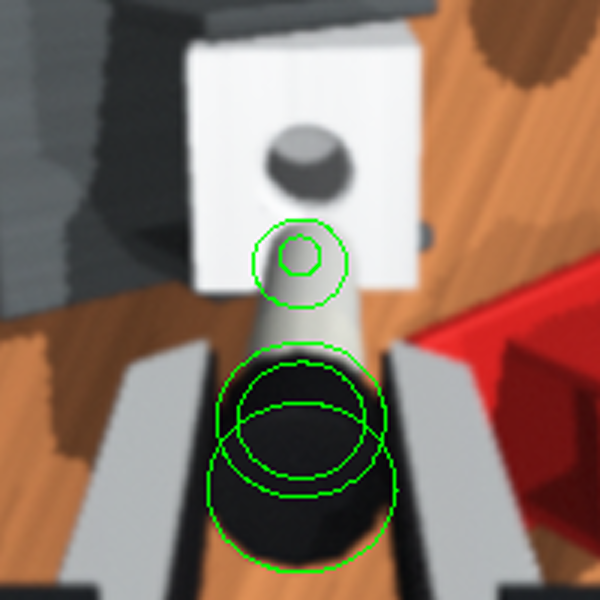

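Run:
```python
from plan import *
from ov import *
manip.reach(hole(2)+[0,0,.16],rv(RR))
manip.movel(hole(2)+[0,0,.085],feed=.15)
p=snap("wrist","w5");T=np.array(manip.read_tool_pos());M=R.from_rotvec(manip.read_tcp_rot()).as_matrix()
tube(p,T,M,"pics/w5.png","pics/w5o.png",crop=(250,150,300,300))
print(manip.read_time_s(),manip.read_opening(),manip.read_contact_force(),T-hole(2))
```

```text
13.6 0.023774471279323566 [ 0.96272729  0.42815153 -0.26529572] [ 0.00081803 -0.00011709  0.08639525]
```

View pics/w5o.png

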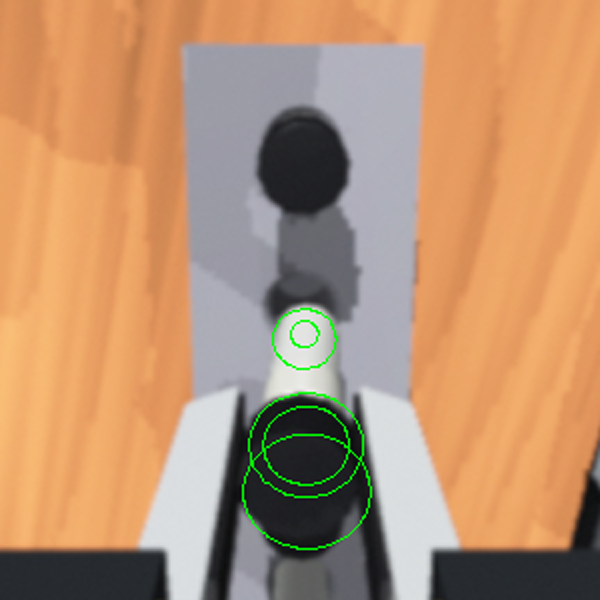

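The tube is lined up: rack edges at columns 187–420, tube and hole at about column 303. Inserting now.

Run:
```python
from plan import *
print(manip.movel(hole(2)+[0,0,.062],feed=.1,force_limit=10),manip.read_tool_pos(),manip.read_contact_force())
r=manip.movel(hole(2)+[0,0,.011],feed=.05,force_limit=6)
print(r,np.array(manip.read_tool_pos())-hole(2),manip.read_contact_force(),manip.read_opening(),manip.read_time_s())
snap("wrist","w6")
```

```text
False [ 0.55595205 -0.17005537  0.11667698] [-1.48358188  0.09289853  0.15634448]
True [-8.04305088e-05  2.80903331e-04  1.68730104e-02] [ 0.94049075 -0.48197691  2.21323679] 0.0238121396149174 14.8083
```

View pics/w6.png

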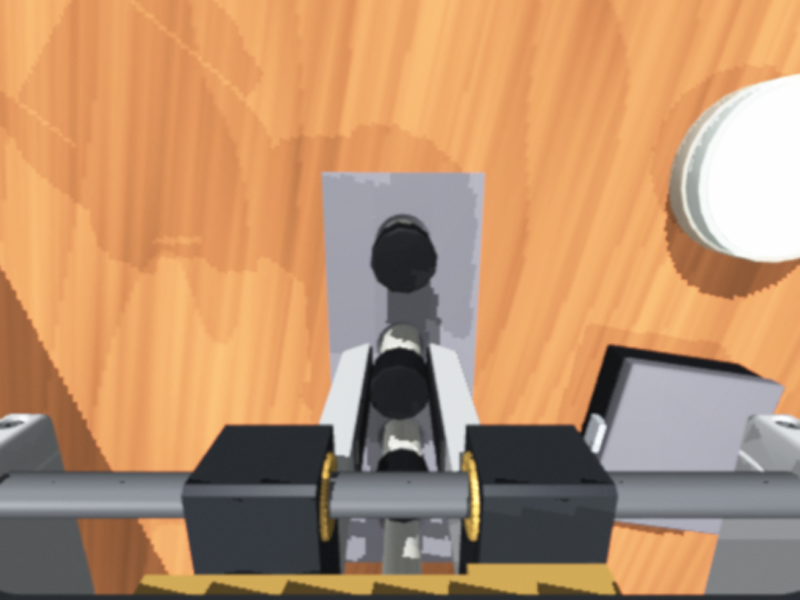

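Run:
```python
from plan import *
r=manip.movel(hole(2)+[0,0,.012],feed=.03,force_limit=12)
print(r,np.array(manip.read_tool_pos())-hole(2),manip.read_contact_force())
manip.command_gripper(.05,20)
manip.movel(hole(2)+[0,0,.15],feed=.2)
# to above hole 0
manip.movel(hole(0)+[0,0,.145],feed=.25)
print(manip.read_time_s())
p=snap("wrist","w7");snap("scene","sc7")
```

```text
True [ 0.002274   -0.00086275  0.01610409] [-0.5237882   0.42735687  3.79996372]
17.0417
```

View pics/w7.png

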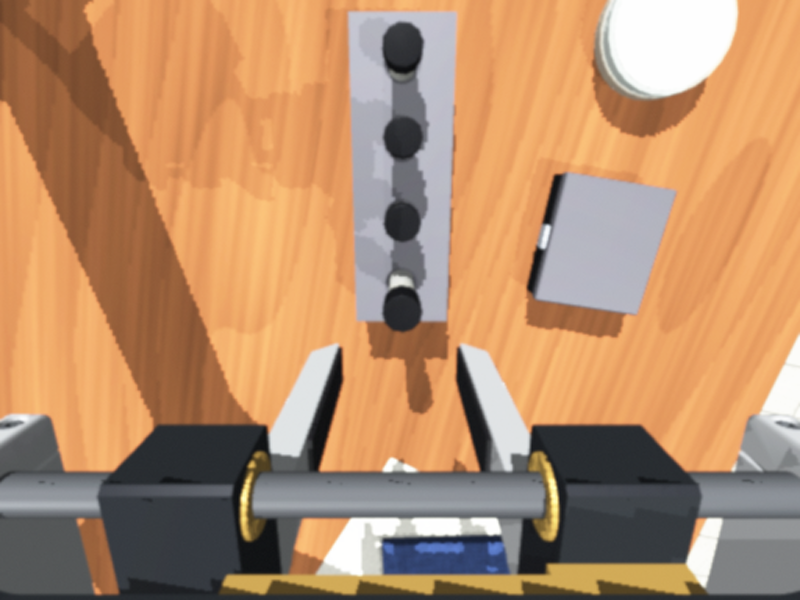

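View pics/sc7.png

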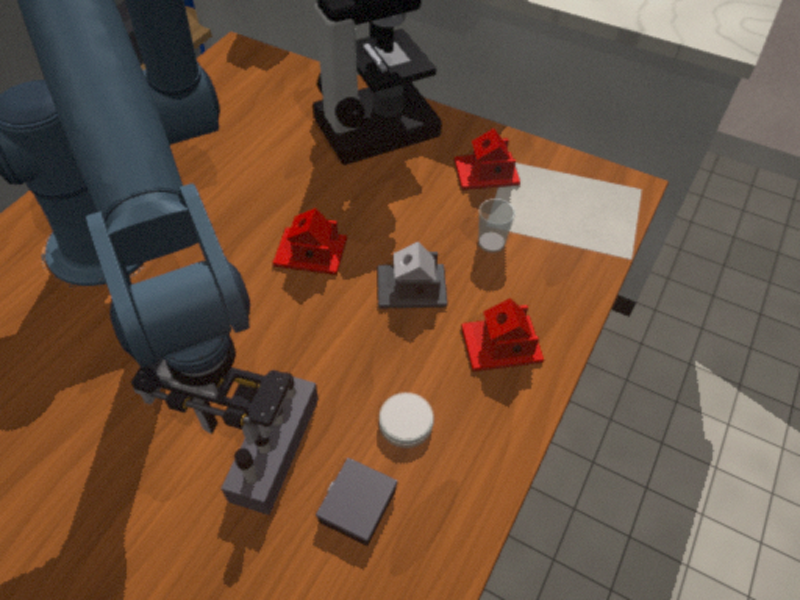

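The wrist view shows caps at rows 48, 137, 221 and 308. The examined tube in hole 2 (403,137) has the same cap size as its short neighbour, and it sits upright. Now for the tall tube.

Run:
```python
from plan import *
from ov import *
print(manip.movel(hole(0)+[0,0,.0435],feed=.12,force_limit=10))
manip.command_gripper(.0,20)
print("open",manip.read_opening(),manip.read_contact_force(),manip.read_tool_pos()-hole(0))
manip.movel(hole(0)+[0,0,.11],feed=.08)
manip.movel(hole(0)+[0,0,.21],feed=.2)
p=snap("wrist","w8");T=np.array(manip.read_tool_pos());M=R.from_rotvec(manip.read_tcp_rot()).as_matrix()
tube(p,T,M,"pics/w8.png","pics/w8o.png",L=.125,cap=.025,crop=(250,150,300,300))
print(manip.read_time_s(),manip.read_opening(),manip.read_contact_force())
```

```text
False
open 0.023103043825820953 [0.1915306  0.17796821 2.00225458] [ 0.00020561 -0.00016031  0.04385813]
20.35 0.02343500345038174 [ 0.92211728 -0.44255604 -0.62356315]
```

View pics/w8o.png

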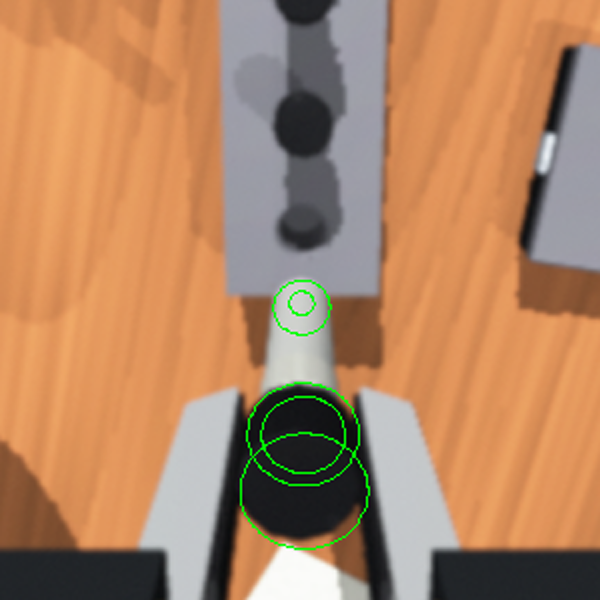

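Run:
```python
from plan import *
from ov import *
manip.reach(at_slope(.20),rv(RS))
manip.movel(at_slope(.13),feed=.12)
p=snap("wrist","w9");T=np.array(manip.read_tool_pos());M=R.from_rotvec(manip.read_tcp_rot()).as_matrix()
im=cv2.imread("pics/w9.png");a=np.linspace(0,6.28,60)
cv2.polylines(im,[np.round(proj(p,MOUTH+.0105*(np.cos(a)[:,None]*xs+np.sin(a)[:,None]*ys))/.64*4).astype(int)],True,(0,0,255),1,shift=2)
cv2.imwrite("pics/w9m.png",im)
tube(p,T,M,"pics/w9m.png","pics/w9o.png",L=.125,cap=.025,crop=(300,200,200,200))
print(manip.read_time_s(),manip.read_opening(),manip.read_contact_force(),T-at_slope(.13))
```

```text
22.7 0.023542930488271115 [-0.58980871  0.32544229 -0.60208383] [ 0.00049095 -0.0002607   0.00088697]
```

View pics/w9o.png

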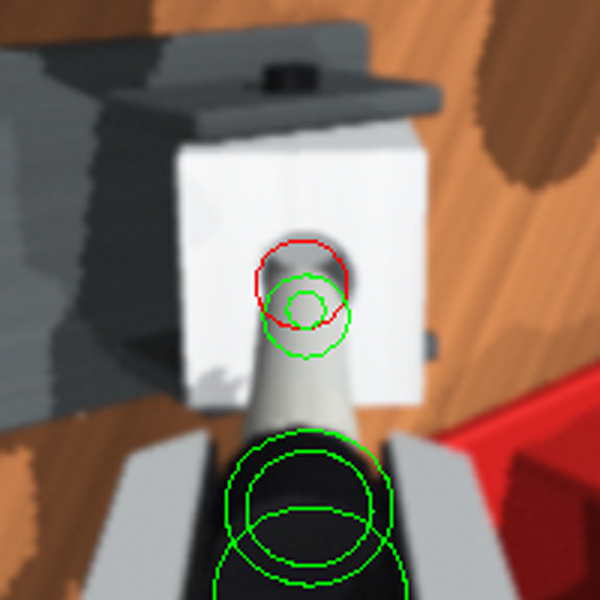

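Run:
```python
from plan import *
r=manip.movel(at_slope(.0615),feed=.05,force_limit=7)
T=np.array(manip.read_tool_pos());print(r,"d",(T-MOUTH)@ax+.019,"lat",(T-MOUTH)@xs,(T-MOUTH)@ys,manip.read_contact_force(),manip.read_opening(),manip.read_time_s())
snap("wrist","w10")
```

```text
True d 0.061632989169747035 lat 0.00020097384225630302 -0.00020548601360903702 [-3.3585955  -1.90852252  4.65561001] 0.02339164654041975 24.0583
```

View pics/w10.png

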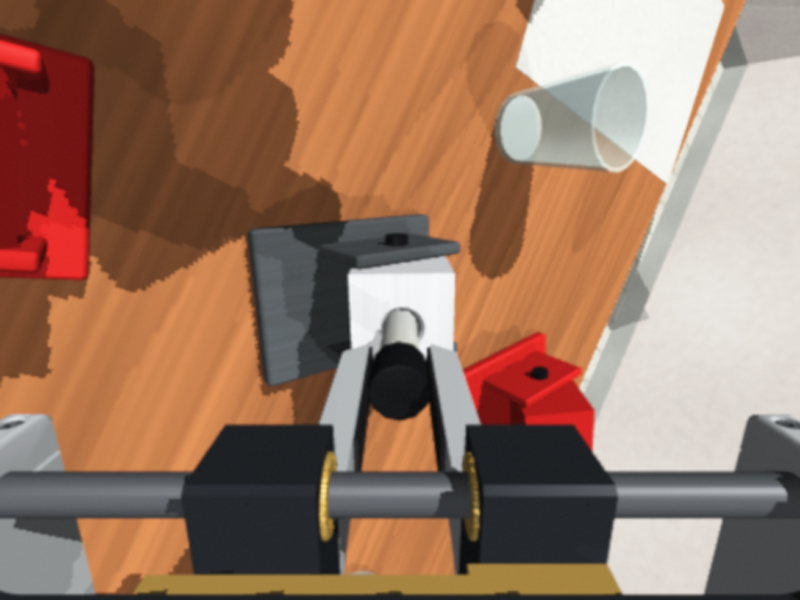

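Run:
```python
from plan import *
r=manip.movel(at_slope(.058),feed=.03,force_limit=10)
T=np.array(manip.read_tool_pos());print(r,"d",(T-MOUTH)@ax+.019,manip.read_contact_force())
manip.command_gripper(.05,20)
manip.movel(at_slope(.2),feed=.15)
print(manip.read_time_s())
p=snap("wrist","w11");snap("side","s11");snap("scene","sc11")
im=cv2.imread("pics/w11.png");a=np.linspace(0,6.28,60)
for L in (35,39):
    t=np.radians(L);x=np.array([np.cos(SY),np.sin(SY),0]);d=-np.sin(t)*x+np.array([0,0,np.cos(t)])
    e=np.cross(ys,d);b=MOUTH-.0015*xs*(L>35)
    for h_ in (.05,.075):
        cv2.polylines(im,[np.round(proj(p,b+d*h_+.012*(np.cos(a)[:,None]*e+np.sin(a)[:,None]*ys))/.64).astype(int)],True,(0,255,0) if L==35 else (255,0,0),1)
cv2.imwrite("pics/w11o.png",im)
```

```text
True d 0.05947161909078097 [-5.73475531 -3.32966962  6.9010481 ]
26.0167
```

View pics/w11o.png

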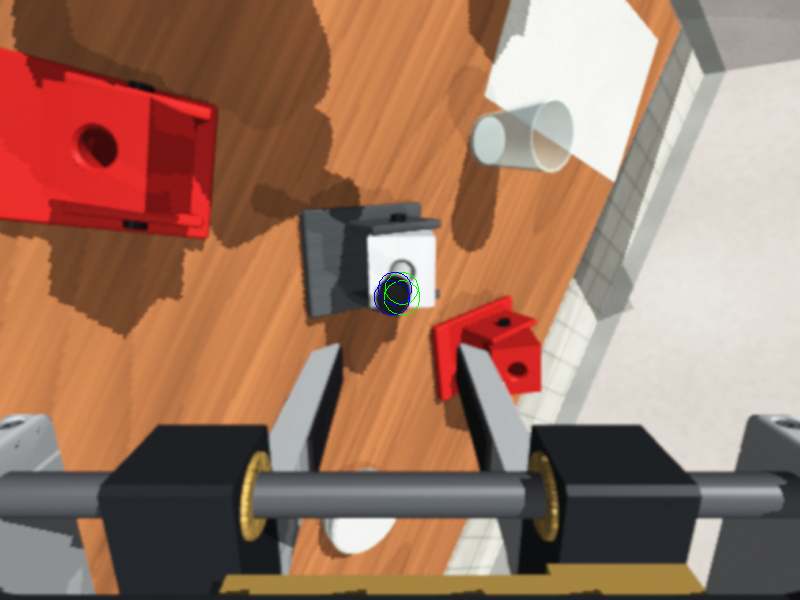

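View pics/sc11.png

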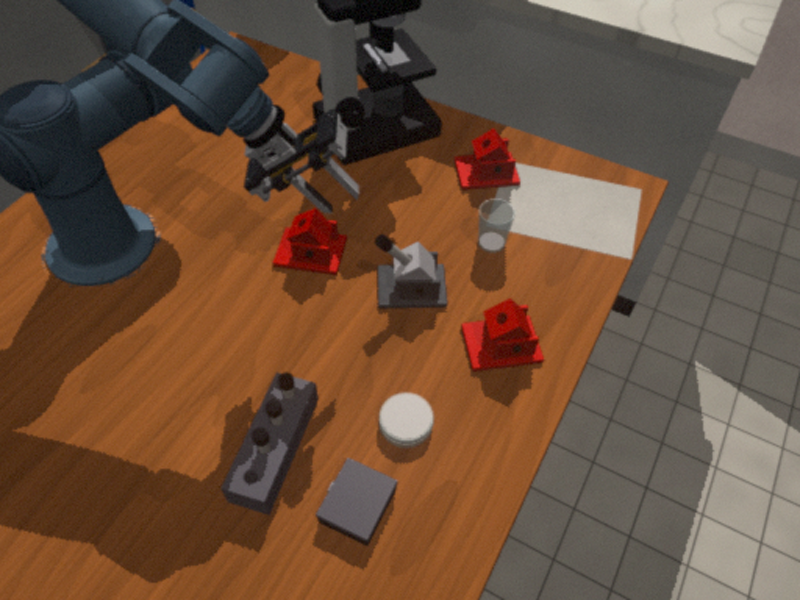

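View pics/s11.png

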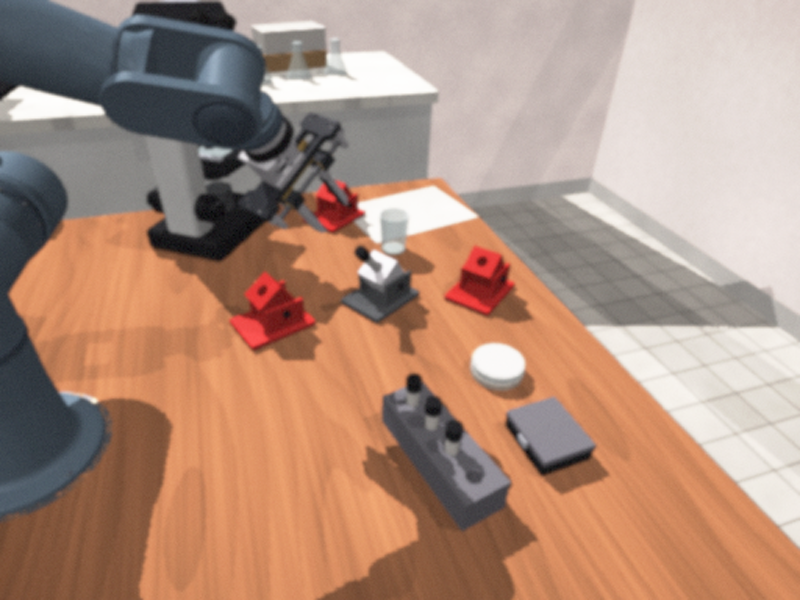

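The wrist overlay agrees with fully home at the resting lean. That view is weak along the tube axis, so I'll check the depth in the scene and side pictures.

Run:
```python
from plan import *
import pickle
a=np.linspace(0,6.28,60);out=[]
t=np.radians(39);x=np.array([np.cos(SY),np.sin(SY),0]);d=-np.sin(t)*x+np.array([0,0,np.cos(t)])
e=np.cross(ys,d);b=MOUTH-.0015*xs
for f,boxs in (("sc11",[(340,200,120,120),(210,350,120,120)]),("s11",[(330,220,120,120),(380,360,120,120)])):
    p=pickle.load(open(f"pics/{f}.pkl","rb"));im=cv2.imread(f"pics/{f}.png")
    big=cv2.resize(im,None,fx=2.5,fy=2.5,interpolation=cv2.INTER_CUBIC)
    def C(c,u,v,col):cv2.polylines(big,[np.round(proj(p,c+.012*(np.cos(a)[:,None]*u+np.sin(a)[:,None]*v))/.64*2.5).astype(int)],True,col,1)
    for h_ in (.05,.075): C(b+d*h_,e,ys,(0,255,0))
    for i in (1,2,3):
        for h_ in (.025,.045): C(hole(i)+[0,0,h_],np.array([1.,0,0]),np.array([0,1.,0]),(0,255,0))
    out.append(np.hstack([big[int(y*2.5):int(y*2.5)+300,int(x_*2.5):int(x_*2.5)+300] for x_,y,w,h in boxs]))
cv2.imwrite("pics/chk.png",np.vstack(out))
```

```text
(no output)
```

View pics/chk.png

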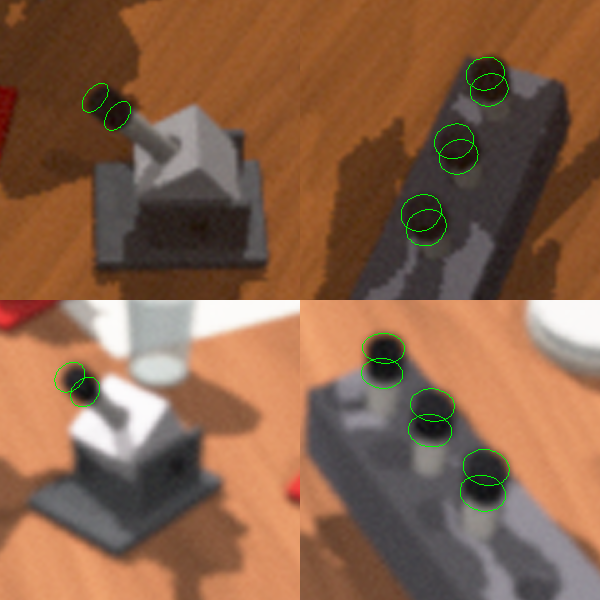

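Run:
```python
from plant import manip, close_job
print(manip.read_time_s(),manip.read_contact_force()); print(close_job())
```

```text
26.1667 [0.9909711  0.8428493  0.07400741]
the job is handed in; nothing more can be done
None
```

I drew the examined short tube out of the grey sloping stand and stood it in rack hole 2, the free one. The tall tube from hole 0 then went into the stand. Both were pushed until they met the hole floor and released, and I handed the job in at about 26 s with the gripper clear.

**Examined tube:** it stopped on the floor 0.1 mm above the calculated depth. In the last pictures its cap lines up with the short tubes on either side.

**Tall tube:** the push ended about 3 mm past the calculated depth. I put this down to my error in locating the stand's mouth, some give in the arm, or a slight slip of the pads on the cap. Final overlays in the wrist, scene and side views all match a tube fully home at its natural lean.

**Everything else:** the two spare tubes, the red look-alikes and the other items look unmoved in the final pictures, though I checked the bystanders only by eye. The highest push force I read was about 10 N.

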